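# Make up two security-camera kits at the office desk

### The job

Make up two camera kits from the stock on the desk: the outdoor kit, in the squarish tray with two pockets, is the bullet camera and the large power supply; the indoor kit, in the long tray with three pockets, is the dome camera, the drive and the small power supply. Put each thing in the pocket cut to fit it, the right way up and flat on the pocket's floor (the bullet camera goes in the longer pocket of its tray, the dome camera in the round one, the drive in the large rectangular one and the small supply in the small one). Leave the grinder, the pill tube and the pile of coins standing where they are, and let go of everything.

Things in the scene. Friction and masses are not known exactly. Their poses are not given: they have to be found in the camera images.
- outdoor_tray: Fixed squarish grey plastic slab, 154 (x) x 168 (y) x 14 mm high, on the robot's left or right, turned up to 0.2 rad. Two rectangular pockets, 9 mm deep (floors 5 mm over the desk), at x = 0: for the bullet camera 134 (x) x 70 (y) mm, centre y = +39 mm; for the large supply 108 x 68 mm, centre y = -40 mm. Origin: centre of the underside, z up.
- indoor_tray: Fixed long grey plastic slab, 124 (x) x 258 (y) x 14 mm high, left or right, turned up to 0.2 rad. Three pockets 9 mm deep (floors 5 mm over the desk), at x = 0: round, 86 mm, for the dome camera, y = +76 mm; 104 (x) x 74 (y) mm for the drive, y = -14 mm; 70 (x) x 58 (y) mm for the small supply, y = -90 mm. Origin: centre of the underside, z up.
- bullet_camera: White bullet camera lying on its foot: a horizontal cylinder 46 mm across along x, axis 37 mm up, with a thin sunshade on top and a black lens at its -x end, on a flat foot 110 x 46 x 10 mm with a narrower neck. 110 (x) x 46 (y) x 61 mm high overall, about 0.28 kg. Origin: centre of the foot's underside, z up. Grip it across y at the cylinder.
- dome_camera: Dome camera: round white base 62 mm across and 24 mm high, under a black dome 50 mm across; 48 mm high in all, about 0.18 kg. Origin: centre of the underside, z up. Grip it across the base.
- large_supply: Large power supply: plain black plastic brick 84 (x) x 44 (y) x 32 mm high with a small paper label on top, about 0.25 kg. Origin: centre of the underside, z up.
- small_supply: Small plug-in power supply: black plastic block 50 (x) x 38 (y) x 28 mm high with two brass pins (5 mm thick, 16 mm tall) standing on top, about 0.09 kg. Origin: centre of the underside, z up. May lie in its pocket lengthways or crossways.
- drive: Storage drive: flat aluminium box 80 (x) x 50 (y) x 18 mm high, about 0.2 kg. Origin: centre of the underside, z up.
- grinder: Bystander: round green metal herb grinder, 40 mm across, 30 mm high, loose among the stock. Origin: centre of the underside. Leave it alone.
- pill_tube: Bystander: upright white and green pill tube with a white cap, 28 mm across, 50 mm high, loose among the stock. Origin: centre of the underside. Leave it alone.
- coins: Bystander: pile of three thick coins, 27 mm across, 12 mm high, in one piece, loose among the stock. Origin: centre of the underside. Leave it alone.
Things that resemble listed ones, but are neither listed nor needed, are in the scene too. What is shaped like the dome_camera but purple is not meant. Leave any blue look-alike of the large_supply alone.

How it is judged:
At the end, for the whole second after the job is handed in: All five rest upright and flat (under 2.5 mm off the floor, 0.06 rad to the tray) in their own pockets, within 13 mm of its centre in tray x and y (small supply 17 and 11 mm); bullet camera, large supply and drive along tray x within 0.30, 0.40, 0.42 rad, either way round (x of bullet_camera in the frame of outdoor_tray between -0.013 and 0.013 m and y of bullet_camera in the frame of outdoor_tray between 0.026 and 0.052 m and z of bullet_camera in the frame of outdoor_tray between 0.002 and 0.0075 m and angle between the z axis of each of bullet_camera, large_supply and the z axis of outdoor_tray, either way round below 0.06 rad and angle between each of bullet_camera, large_supply, dome_camera, drive, small_supply's own z axis and vertical below 0.1 rad and linear speed of each of bullet_camera, large_supply, dome_camera, drive, small_supply below 0.02 m/s and angle between the x axis of bullet_camera and the x axis of outdoor_tray, either way round below 0.3 rad and x of large_supply in the frame of outdoor_tray between -0.013 and 0.013 m and y of large_supply in the frame of outdoor_tray between -0.053 and -0.027 m and z of large_supply in the frame of outdoor_tray between 0.002 and 0.0075 m and angle between the x axis of large_supply and the x axis of outdoor_tray, either way round below 0.4 rad and x of dome_camera in the frame of indoor_tray between -0.013 and 0.013 m and y of dome_camera in the frame of indoor_tray between 0.063 and 0.089 m and z of dome_camera in the frame of indoor_tray between 0.002 and 0.0075 m and angle between the z axis of each of dome_camera, drive, small_supply and the z axis of indoor_tray, either way round below 0.06 rad and x of drive in the frame of indoor_tray between -0.013 and 0.013 m and y of drive in the frame of indoor_tray between -0.027 and -0.001 m and z of drive in the frame of indoor_tray between 0.002 and 0.0075 m and angle between the x axis of drive and the x axis of indoor_tray, either way round below 0.42 rad and x of small_supply in the frame of indoor_tray between -0.017 and 0.017 m and y of small_supply in the frame of indoor_tray between -0.101 and -0.079 m and z of small_supply in the frame of indoor_tray between 0.002 and 0.0075 m); the robot touches nothing.
It fails at once if the grinder is pushed more than 25 mm or knocked over (distance of grinder from where it was at the start of the episode above 0.025 m or angle between grinder's own z axis and vertical above 0.5 rad).
It fails at once if the pill tube is pushed more than 25 mm or knocked over (distance of pill_tube from where it was at the start of the episode above 0.025 m or angle between pill_tube's own z axis and vertical above 0.5 rad).
It fails at once if the pile of coins is pushed more than 25 mm or knocked over (distance of coins from where it was at the start of the episode above 0.025 m or angle between coins's own z axis and vertical above 0.5 rad).
It also fails if it takes over 122 s, if anything falls off the work surface, if the arm or the gripper's body presses on something with over 40 N, if the wrist force passes 120 N, or if a joint passes its speed limit or range.

### The arm

A 6-joint arm with a two-finger parallel gripper is mounted at the origin on the work surface. World frame = base frame: x ahead of the robot, y to its left, z up, the work surface at z = 0. Lengths are in m, angles in rad, forces in N, time in s.
With the tool pointing down it reaches from about 0.3 to 0.775 m from the base axis. Payload 14.6 kg.
Tool frame: the origin (TCP) lies on the mounting face of the last link; the fingertips stand 199 mm ahead of it and the grasp point (between the pads) lies 180 mm ahead of it; z points along the fingers, y is the line along which they close (so a half turn about z gives the same grasp; the last joint's range is limited). The gripper opens to 94 mm and grips with 3 to 60 N. Pads are 16 mm wide; open, the fingers measure 119 mm over their backs; the gripper's body (75 mm by 177 mm) begins 78 mm behind the grasp point.
Start: joints at [1.132, 0.3, 1.521, -0, 1.321, -0.067], TCP at [0.2, 0.512, 0.405] pointing down, gripper open.
Joint ranges: [-3.03, 3.03], [-0.79, 2.21], [0.23, 2.52], [-1.04, 4.18], [0, 3.07], [-2.55, 2.55]. Speed limits (rad/s): [2.22, 2.22, 2.57, 3.14, 3.14, 3.14].

### API

Orientations are given as [roll, pitch, yaw] about the fixed x, y, z axes, in that order (R = Rz(yaw) Ry(pitch) Rx(roll)).
In Python, from station import telemetry, cams, workorder, finder gives the robot as it stands.
- The arm moves only by the tool jog_arm, never from a script. Its argument "rows" is a list of rows, each an object with "gripper": the finger opening in m, from 0 to 0.094; "slide": the shift along the tool's x, y, z in m, a list of three; "spin": the turn about the tool's z in rad. In form: [{"gripper": gripper, "slide": [tx, ty, tz], "spin": spin}, ...]. A call has 1 to 8 rows; each row is the pose to reach, as a shift and turn from the pose commanded when the call began, along the tool's axes at that moment; what a row does not reach only later rows make up. A row lasts 1/10 s, in which the tool goes at most 50 mm and 8.59 degrees, less where a joint would pass 70% of its speed; a pose out of reach is approached as far as the arm can. A call with a gripper value outside its range is refused whole. The fingers move at their own pace and stop on an object; "squeeze" is the grip in N (left out, the last holds). Time passes only in rows, so rows that repeat a pose let the fingers close. It gives the time, the measured TCP pose, the force, the opening and the grip force at its end, in the units of the state.
- telemetry.get_obs(): the state, without advancing time (a new reading comes with each control period).
- cams.camera(name): name is "scene" or "top"; returns (picture, depth): 400x640x3 uint8, red, green, blue; 400x640 float32, m along the optical axis (not along the pixel's ray), 0 where there is no reading.
- cams.camera_info(name): a dict with "camera_matrix" (3x3 intrinsics, pixels), "k1" (the pictures are not rectified: a ray, as slopes to the right and down, at radius r is drawn at 1 + k1 r^2 times it, then the intrinsics apply), "R" (3x3) and "t" (3): a world point X has camera coordinates R X + t. Camera axes: x right, y down, z forward; pixel columns grow to the right and rows downward; lengths in m; the calibration is good to about 2 mm. A picture is of the moment at which its call begins. camera_info takes no time and is no camera call.
- workorder.hand_in(): hands the job in; it is judged then, once.
Trained networks look in the newest picture that a camera, given by its name, has taken for a name from the list of things; names that differ only in an ending like _2 or _b are one class to them, and where a whole thing is asked for, a point or a joint stands for the part that bears it (a point fixed in the world has none). Each returns a list of dicts, best first, with "confidence" (0 to 1); they miss things now and then, are a little off and sometimes report something else, mostly with a low value. They report only what shows in the picture. A call takes as long as a camera call. They do not tell look-alikes from the thing itself.
- finder.find_in(target, camera): "point" ([x, y, z] in m, in world coordinates, good to about 4 mm: the middle of the surface that is visible of it).
- finder.masks_of(target, camera): "region" (400x640 bool, what is visible of it).
The state is a dict: "time_s": time; "qpos": joint angles; "joint_vel": joint speeds; "tau": joint torques, N m; "ee_pos": TCP position; "eef_rot": TCP orientation; "force": force on the tool from outside, world axes, zero at the start; "moment": the same for the moment, N m; "grip_width": finger opening in m; "grip_force": force on a finger pad.
Only numpy, scipy, OpenCV 4.12 (cv2) and the standard library are available. Lean on these libraries where they do the work, as an engineer would, in place of code of your own. Each camera call takes 0.05 s, during which the arm holds its last target. There are 200 camera calls.

## Working session

There is one attempt and no reset: what is moved stays moved. The work goes in short steps, Python scripts to look and compute and a tool call to move; the robot and the scene stay as the last step left them, time stands still between calls to the robot, and variables do not carry over. Pictures are saved under pics/ and viewed, at most 14 in all, crops included, and the job is handed in when it is done.

Besides the shell and the picture viewer there is one more tool, called after "Call:" as a command line: name --argument value ..., lists and objects as JSON in quotes. jog_arm: Moves the arm, as the interface text tells. Its arguments: {"type":"object","properties":{"rows":{"type":"array","items":{"type":"object","properties":{"gripper":{"type":"number"},"slide":{"type":"array","items":{"type":"number"}},"spin":{"type":"number"}}}},"squeeze":{"type":"number"}},"required":["rows"]}

```bash
ls; mkdir -p pics; python3 - <<'E'
from station import telemetry,cams
import cv2
print(telemetry.get_obs())
for n in("scene","top"):
    im,d=cams.camera(n); cv2.imwrite(f"pics/{n}0.png",im[:,:,::-1]); print(n,cams.camera_info(n))
E
```

```text
pics
{'time_s': 0.0, 'qpos': array([ 1.13239373e+00,  3.00472708e-01,  1.52156403e+00,  1.08635438e-05,
        1.32074167e+00, -6.65967448e-02]), 'joint_vel': array([-3.91439703e-04, -2.11460890e-03, -4.07777203e-04,  5.19193088e-04,
       -7.79018925e-04, -7.61843249e-05]), 'tau': array([-1.28942604e-03, -5.31796539e+01, -3.52737772e+01,  7.07698753e-02,
        2.42694304e-02, -1.37886700e-04]), 'ee_pos': array([0.19980111, 0.51239127, 0.40409253]), 'eef_rot': array([-3.14041022e+00, -8.94086673e-05,  2.76978405e+00]), 'force': array([-0.19931567, -0.18723956, -0.01015208]), 'moment': array([-0.04519929, -0.03444227, -0.01217873]), 'grip_force': 0.0, 'grip_width': 0.09373902074517794}
scene {'camera_matrix': array([[452.52620758,   0.        , 323.07907287],
       [  0.        , 452.52620758, 200.49602086],
       [  0.        ,   0.        ,   1.        ]]), 'k1': -0.0068174836902315985, 'R': array([[-0.83636207,  0.54813903, -0.00648713],
       [ 0.43739778,  0.66016406, -0.61062803],
       [-0.33042648, -0.51354358, -0.79189098]]), 't': array([ 0.43898064, -0.24390227,  1.37632355])}
top {'camera_matrix': array([[480.58587832,   0.        , 310.58091408],
       [  0.        , 480.58587832, 199.93761893],
       [  0.        ,   0.        ,   1.        ]]), 'k1': 0.03644389240166002, 'R': array([[-0.00277766, -0.99998802, -0.0040306 ],
       [-0.99772095,  0.00304305, -0.06740652],
       [ 0.06741798,  0.00383418, -0.99771745]]), 't': array([0.04335441, 0.51644232, 1.10513122])}
```

View pics/top0.png

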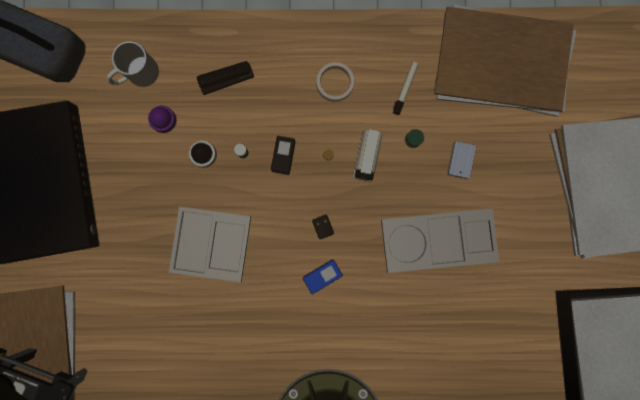

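View pics/scene0.png

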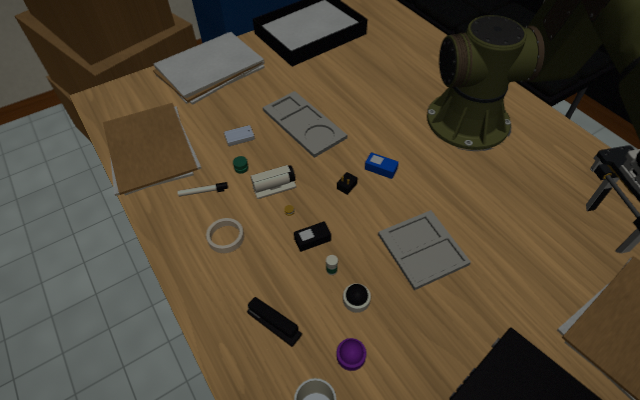

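The top view (left is world +y, up is +x) shows:
- Outdoor tray at about (210,244), with the longer pocket on its left. Indoor tray at about (440,240), with the round pocket on its left.
- Dome camera (202,153), large supply (283,155), bullet camera (369,154), drive (462,159) and small supply (323,226).
- Bystanders: pill tube (240,150), coins (328,155), grinder (415,138).
- Look-alikes: the purple dome (162,119) and the blue brick (323,276).

The scene view shows the same layout.

```bash
cat > h.py <<'E'
import numpy as np,cv2
from station import telemetry,cams,workorder,finder
def rays(n,uv):
    c=cams.camera_info(n)
    return cv2.undistortPoints(np.float64(uv).reshape(-1,1,2),c["camera_matrix"],np.array([c["k1"],0,0,0.]))[:,0]
def world(n,uv,z):
    c=cams.camera_info(n); P=np.c_[rays(n,uv),np.ones(len(uv))]*np.asarray(z)[:,None]
    return (P-c["t"])@c["R"]
def plane(n,uv,h):  # pixel rays met with the plane z=h
    c=cams.camera_info(n); D=np.c_[rays(n,uv),np.ones(len(uv))]@c["R"]; C=-c["R"].T@c["t"]
    return C+D*((h-C[2])/D[:,2])[:,None]
def pix(n,X):
    c=cams.camera_info(n)
    return cv2.projectPoints(np.float64(X).reshape(-1,1,3),cv2.Rodrigues(c["R"])[0],c["t"],c["camera_matrix"],np.array([c["k1"],0,0,0.]))[0][:,0]
def cloud(n,m,d):
    v,u=np.nonzero(m&(d>0)); return world(n,np.c_[u,v],d[v,u])
def rect(p):
    (a,b),(w,h),t=cv2.minAreaRect(np.float32(p[:,:2]*1000)); t=np.radians(t)
    if w<h: w,h,t=h,w,t+np.pi/2
    return f"c=({a:.0f},{b:.0f}) {w:.0f}x{h:.0f} long-axis yaw={(t+np.pi/2)%np.pi-np.pi/2:.3f}"
E
cat > look.py <<'E'
from h import *
import sys
D={n:cams.camera(n)[1] for n in("top","scene")}
for t in sys.argv[1:]:
    for n in D:
        for r in finder.masks_of(t,n)[:3]:
            m=r["region"]
            if r["confidence"]<.3 or m.sum()<15: continue
            p=cloud(n,m,D[n]); z=p[:,2]; hi=np.percentile(z,95)
            q=p[z>hi-.006]
            print(t,n,round(r["confidence"],2),m.sum(),"z%",np.round(np.percentile(z,[5,50,95])*1000),"all",rect(p[z>.004]) if (z>.004).sum()>5 else "","| top",rect(q),np.round(q.mean(0)*1000))
E
python3 look.py outdoor_tray indoor_tray bullet_camera dome_camera large_supply small_supply drive grinder pill_tube coins
```

```text
outdoor_tray top 0.86 4876 z% [ 3.  7. 17.] all c=(415,277) 171x156 long-axis yaw=1.435 | top c=(415,277) 168x156 long-axis yaw=1.431 [414. 270.  15.]
outdoor_tray scene 0.86 4124 z% [ 3.  7. 17.] all c=(414,271) 178x160 long-axis yaw=1.432 | top c=(416,274) 171x156 long-axis yaw=1.433 [419. 270.  15.]
outdoor_tray scene 0.68 711 z% [ 1. 30. 48.] all c=(629,294) 61x61 long-axis yaw=0.153 | top c=(629,295) 38x36 long-axis yaw=0.278 [629. 295.  46.]
indoor_tray top 0.59 6185 z% [ 1.  8. 16.] all c=(423,-259) 263x126 long-axis yaw=-1.471 | top c=(423,-258) 260x126 long-axis yaw=-1.470 [ 422. -256.   14.]
indoor_tray scene 0.89 2679 z% [ 4. 10. 18.] all c=(423,-261) 264x128 long-axis yaw=-1.463 | top c=(424,-260) 261x127 long-axis yaw=-1.477 [ 425. -251.   15.]
bullet_camera top 0.91 1047 z% [ 9. 57. 63.] all c=(619,-92) 111x50 long-axis yaw=-0.217 | top c=(619,-90) 111x30 long-axis yaw=-0.198 [621. -90.  61.]
bullet_camera scene 0.85 967 z% [ 9. 50. 64.] all c=(621,-87) 110x39 long-axis yaw=-0.170 | top c=(621,-91) 108x29 long-axis yaw=-0.183 [623. -91.  62.]
dome_camera top 0.76 656 z%
[... 2924 characters left out ...]
e 0.78 187 z% [13. 49. 53.] all c=(632,201) 27x25 long-axis yaw=0.677 | top c=(632,201) 27x25 long-axis yaw=0.677 [633. 201.  51.]
coins top 0.54 286 z% [ 2. 29. 33.] all c=(662,-200) 38x38 long-axis yaw=0.826 | top c=(662,-200) 38x37 long-axis yaw=0.792 [ 662. -201.   30.]
coins top 0.42 104 z% [ 2. 11. 15.] all c=(626,0) 24x23 long-axis yaw=1.544 | top c=(627,0) 24x21 long-axis yaw=1.544 [627.  -0.  12.]
coins top 0.33 6118 z% [ 2.  8. 16.] all c=(422,-258) 260x126 long-axis yaw=-1.471 | top c=(422,-258) 260x126 long-axis yaw=-1.472 [ 422. -255.   14.]
coins scene 0.52 73 z% [ 4. 13. 15.] all c=(629,-2) 24x21 long-axis yaw=-1.463 | top c=(629,-2) 24x20 long-axis yaw=-1.478 [629.  -1.  13.]
```

```bash
cat > go.py <<'E'
# go.py x y z yaw (mm, rad) [more ...]: shift and spin of each target from the current pose
from h import *
import sys
from scipy.spatial.transform import Rotation as Ro
o=telemetry.get_obs(); R=Ro.from_euler("xyz",o["eef_rot"]).as_matrix(); psi=o["eef_rot"][2]
print("t",round(o["time_s"],2),np.round(o["ee_pos"]*1000,1),"yaw",round(psi,3),"grip",round(o["grip_width"]*1000,1),round(o["grip_force"],1),"F",np.round(o["force"],1))
a=np.float64(sys.argv[1:]).reshape(-1,4)
for x in a:
    print(x,"slide mm",np.round(R.T@(x[:3]-o["ee_pos"]*1000),1),"spin",round(-((x[3]-psi+np.pi)%(2*np.pi)-np.pi),3))
E
python3 go.py 628 295 300 2.92
python3 - <<'E'
from h import *
im,_=cams.camera("top"); im=cv2.resize(im[:,:,::-1],None,fx=3,fy=3,interpolation=cv2.INTER_CUBIC)
def dr(c,yaw,x,y,w,h,rnd=0):
    R=np.array([[np.cos(yaw),-np.sin(yaw)],[np.sin(yaw),np.cos(yaw)]])
    p=np.array([[-w,-h],[w,-h],[w,h],[-w,h]])/2. if not rnd else w/2*np.c_[np.cos(np.linspace(0,6.28,40)),np.sin(np.linspace(0,6.28,40))]
    p=(np.float64(c)+(p+[x,y])@R.T)/1000
    u=pix("top",np.c_[p,np.full(len(p),.014)]); cv2.polylines(im,[np.int32((u+.5)*3)],True,(0,255,0),1)
    print(np.round((np.float64(c)+R@[x,y]),1))
o=((415.5,276),-.138); i=((423,-259),.1)
dr(*o,0,0,154,168); dr(*o,0,39,134,70); dr(*o,0,-40,108,68)
dr(*i,0,0,124,258); dr(*i,0,76,86,86,1); dr(*i,0,-14,104,74); dr(*i,0,-90,70,58)
cv2.imwrite("pics/ov.png",cv2.convertScaleAbs(np.vstack([im[590:880,450:950],im[590:880,1080:1580]]),alpha=1.2))
E
```

```text
t 1.2 [199.8 512.4 404.6] yaw 2.77 grip 93.8 0.0 F [-1.  -0.5  0.3]
[628.   295.   300.     2.92] slide mm [-477.9  -47.   104.7] spin -0.15
[415.5 276. ]
[420.9 314.6]
[410.  236.4]
[ 423. -259.]
[ 415.4 -183.4]
[ 424.4 -272.9]
[ 432.  -348.6]
```

View pics/ov.png

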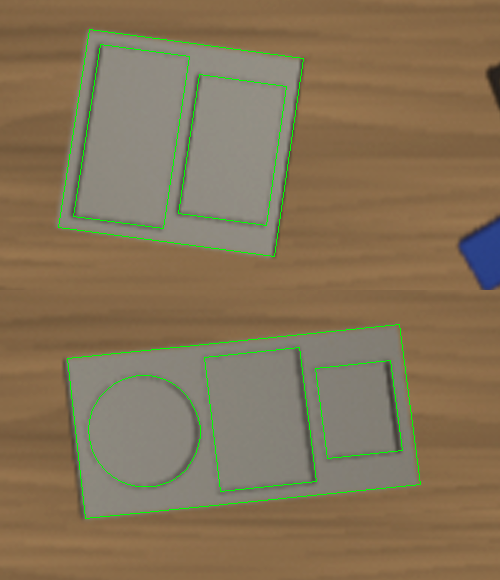

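The overlay matches both trays: the outdoor outline and its two pockets (top), and the indoor outline with its round, large and small pockets (bottom). Moving to the dome camera first.

Call:
jog_arm --rows '[{"gripper": 0.094,"slide": [-0.05,-0.005,0.01],"spin": -0.05},{"gripper": 0.094,"slide": [-0.1,-0.01,0.02],"spin": -0.1},{"gripper": 0.094,"slide": [-0.478,-0.047,0.105],"spin": -0.15},{"gripper": 0.094,"slide": [-0.478,-0.047,0.105],"spin": -0.15},{"gripper": 0.094,"slide": [-0.478,-0.047,0.105],"spin": -0.15},{"gripper": 0.094,"slide": [-0.478,-0.047,0.105],"spin": -0.15},{"gripper": 0.094,"slide": [-0.478,-0.047,0.105],"spin": -0.15},{"gripper": 0.094,"slide": [-0.478,-0.047,0.105],"spin": -0.15}]' --squeeze 25

```text
time_s: 2.05
ee_pos: [0.55, 0.3342, 0.3192]
eef_rot: [3.141, 0.0, 2.92]
force: [-0.4, 1.1, -0.2]
grip_width: 0.0936
grip_force: 0.0
```

```bash
python3 go.py 628 295 300 2.92
```

```text
t 2.05 [550.  334.2 319.2] yaw 2.92 grip 93.6 0.0 F [-0.4  1.1 -0.2]
[628.   295.   300.     2.92] slide mm [-84.8 -21.   19.2] spin -0.0
```

Call:
jog_arm --rows '[{"gripper": 0.094,"slide": [-0.085,-0.021,0.019],"spin": 0},{"gripper": 0.094,"slide": [-0.085,-0.021,0.019],"spin": 0},{"gripper": 0.094,"slide": [-0.085,-0.021,0.06],"spin": 0},{"gripper": 0.094,"slide": [-0.085,-0.021,0.06],"spin": 0}]'

```text
time_s: 2.45
ee_pos: [0.6263, 0.2951, 0.2538]
eef_rot: [-3.136, -0.007, 2.918]
force: [-1.2, -0.0, -1.7]
grip_width: 0.0939
grip_force: 0.0
```

```bash
python3 go.py 628 295 210 2.92
```

```text
t 2.45 [626.3 295.1 253.8] yaw 2.918 grip 93.9 0.0 F [-1.2 -0.  -1.7]
[628.   295.   210.     2.92] slide mm [-2.   0.5 43.7] spin -0.002
```

Call:
jog_arm --rows '[{"gripper": 0.094,"slide": [0,0,0.03],"spin": 0},{"gripper": 0.094,"slide": [0,0,0.046],"spin": 0},{"gripper": 0.094,"slide": [0,0,0.046],"spin": 0},{"gripper": 0.094,"slide": [0,0,0.046],"spin": 0}]'

```text
time_s: 2.85
ee_pos: [0.6266, 0.2967, 0.215]
eef_rot: [3.141, 0.001, 2.92]
force: [-0.3, 0.5, 0.8]
grip_width: 0.0942
grip_force: 0.0
```

```bash
python3 go.py 628 295 210 2.92
```

```text
t 2.85 [626.6 296.7 215. ] yaw 2.92 grip 94.2 0.0 F [-0.3  0.5  0.8]
[628.   295.   210.     2.92] slide mm [-1.8 -1.4  5. ] spin 0.0
```

Call:
jog_arm --rows '[{"gripper": 0.094,"slide": [-0.002,-0.001,0.005],"spin": 0},{"gripper": 0.05,"slide": [-0.002,-0.001,0.005],"spin": 0},{"gripper": 0.05,"slide": [-0.002,-0.001,0.005],"spin": 0},{"gripper": 0.05,"slide": [-0.002,-0.001,0.005],"spin": 0},{"gripper": 0.05,"slide": [-0.002,-0.001,0.005],"spin": 0},{"gripper": 0.05,"slide": [-0.002,-0.001,0.005],"spin": 0}]'

```text
time_s: 3.45
ee_pos: [0.6284, 0.2948, 0.2089]
eef_rot: [-3.141, 0.0, 2.92]
force: [-0.6, -2.9, 2.4]
grip_width: 0.0617
grip_force: 25.0
```

```bash
python3 go.py 415.5 -183.5 300 3.0
```

```text
t 3.45 [628.4 294.8 208.9] yaw 2.92 grip 61.7 25.0 F [-0.6 -2.9  2.4]
[ 415.5 -183.5  300.     3. ] slide mm [ 102.4 -513.4  -91. ] spin -0.08
```

Call:
jog_arm --rows '[{"gripper": 0.05,"slide": [0,0,-0.045],"spin": 0},{"gripper": 0.05,"slide": [0,0,-0.091],"spin": 0},{"gripper": 0.05,"slide": [0.01,-0.048,-0.091],"spin": -0.04},{"gripper": 0.05,"slide": [0.02,-0.096,-0.091],"spin": -0.08},{"gripper": 0.05,"slide": [0.029,-0.144,-0.091],"spin": -0.08},{"gripper": 0.05,"slide": [0.038,-0.192,-0.091],"spin": -0.08},{"gripper": 0.05,"slide": [0.048,-0.24,-0.091],"spin": -0.08},{"gripper": 0.05,"slide": [0.058,-0.288,-0.091],"spin": -0.08}]'

```text
time_s: 4.25
ee_pos: [0.5072, 0.0252, 0.2997]
eef_rot: [3.142, 0.0, 3.0]
force: [1.3, -0.3, -1.8]
grip_width: 0.0618
grip_force: 25.0
```

```bash
python3 go.py 415.5 -183.5 300 3.0
```

```text
t 4.25 [507.2  25.2 299.7] yaw 3.0 grip 61.8 25.0 F [ 1.3 -0.3 -1.8]
[ 415.5 -183.5  300.     3. ] slide mm [  61.3 -219.5   -0.4] spin 0.0
```

Call:
jog_arm --rows '[{"gripper": 0.05,"slide": [0.061,-0.2195,0],"spin": 0},{"gripper": 0.05,"slide": [0.061,-0.2195,0],"spin": 0},{"gripper": 0.05,"slide": [0.061,-0.2195,0],"spin": 0},{"gripper": 0.05,"slide": [0.061,-0.2195,0],"spin": 0},{"gripper": 0.05,"slide": [0.061,-0.2195,0],"spin": 0},{"gripper": 0.05,"slide": [0.061,-0.2195,0.04],"spin": 0},{"gripper": 0.05,"slide": [0.061,-0.2195,0.06],"spin": 0},{"gripper": 0.05,"slide": [0.061,-0.2195,0.06],"spin": 0}]'

```text
time_s: 5.05
ee_pos: [0.4163, -0.1819, 0.2376]
eef_rot: [3.14, -0.004, 2.999]
force: [0.2, 0.8, -1.7]
grip_width: 0.0616
grip_force: 25.0
```

```bash
python3 go.py 415.5 -183.5 215 3.0
```

```text
t 5.05 [ 416.3 -181.9  237.6] yaw 2.999 grip 61.6 25.0 F [ 0.2  0.8 -1.7]
[ 415.5 -183.5  215.     3. ] slide mm [ 0.5 -1.7 22.6] spin -0.001
```

Call:
jog_arm --rows '[{"gripper": 0.05,"slide": [0,-0.001,0.015],"spin": 0},{"gripper": 0.05,"slide": [0,-0.001,0.0245],"spin": 0},{"gripper": 0.05,"slide": [0,-0.001,0.0245],"spin": 0},{"gripper": 0.05,"slide": [0,-0.001,0.0245],"spin": 0}]'

```text
time_s: 5.45
ee_pos: [0.4171, -0.183, 0.2158]
eef_rot: [-3.141, 0.001, 3.0]
force: [-0.2, -0.1, -1.3]
grip_width: 0.0614
grip_force: 25.0
```

```bash
python3 go.py 415.5 -183.5 214 3.0
```

```text
t 5.45 [ 417.1 -183.   215.8] yaw 3.0 grip 61.4 25.0 F [-0.2 -0.1 -1.3]
[ 415.5 -183.5  214.     3. ] slide mm [ 1.5 -0.7  1.8] spin 0.0
```

Call:
jog_arm --rows '[{"gripper": 0.05,"slide": [0.001,-0.001,0.0015],"spin": 0},{"gripper": 0.08,"slide": [0.001,-0.001,0.0015],"spin": 0},{"gripper": 0.08,"slide": [0.001,-0.001,0.0015],"spin": 0},{"gripper": 0.08,"slide": [0.001,-0.001,0.0015],"spin": 0},{"gripper": 0.08,"slide": [0.001,-0.001,-0.04],"spin": 0},{"gripper": 0.08,"slide": [0.001,-0.001,-0.065],"spin": 0},{"gripper": 0.08,"slide": [0.001,-0.001,-0.065],"spin": 0}]'

```text
time_s: 6.15
ee_pos: [0.4162, -0.1841, 0.2832]
eef_rot: [-3.14, 0.005, 3.0]
force: [-0.3, 0.6, -0.9]
grip_width: 0.0798
grip_force: 0.0
```

```bash
python3 go.py 611.5 -313 280 2.92  611.5 -313 240 2.92
```

```text
t 6.15 [ 416.2 -184.1  283.2] yaw 3.0 grip 79.8 0.0 F [-0.3  0.6 -0.9]
[ 611.5  -313.    280.      2.92] slide mm [-211.5 -100.     4.5] spin 0.08
[ 611.5  -313.    240.      2.92] slide mm [-211.3  -99.9   44.5] spin 0.08
```

Call:
jog_arm --rows '[{"gripper": 0.08,"slide": [-0.2115,-0.1,0],"spin": 0.08},{"gripper": 0.08,"slide": [-0.2115,-0.1,0],"spin": 0.08},{"gripper": 0.08,"slide": [-0.2115,-0.1,0],"spin": 0.08},{"gripper": 0.08,"slide": [-0.2115,-0.1,0],"spin": 0.08},{"gripper": 0.08,"slide": [-0.2115,-0.1,0],"spin": 0.08},{"gripper": 0.08,"slide": [-0.2115,-0.1,0.04],"spin": 0.08},{"gripper": 0.08,"slide": [-0.2115,-0.1,0.055],"spin": 0.08},{"gripper": 0.08,"slide": [-0.2115,-0.1,0.055],"spin": 0.08}]'

```text
time_s: 6.95
ee_pos: [0.6101, -0.3122, 0.2216]
eef_rot: [3.14, -0.006, 2.92]
force: [-0.2, 0.3, 0.2]
grip_width: 0.08
grip_force: 0.0
```

Call:
jog_arm --rows '[{"gripper": 0.08,"slide": [0,0,0],"spin": 0}]'

```text
time_s: 7.05
ee_pos: [0.6109, -0.3126, 0.2259]
eef_rot: [-3.142, 0.0, 2.92]
force: [0.1, -0.3, 1.0]
grip_width: 0.0801
grip_force: 0.0
```

```bash
python3 go.py 611.5 -313 207 2.92; python3 look.py dome_camera drive | cut -c1-200
```

```text
t 7.05 [ 610.9 -312.6  225.9] yaw 2.92 grip 80.1 0.0 F [ 0.1 -0.3  1. ]
[ 611.5  -313.    207.      2.92] slide mm [-0.7 -0.3 18.9] spin -0.0
dome_camera top 0.98 604 z% [14. 35. 48.] all c=(709,391) 62x59 long-axis yaw=1.565 | top c=(710,392) 37x36 long-axis yaw=-0.667 [709. 392.  46.]
dome_camera top 0.96 581 z% [24. 42. 53.] all c=(421,-163) 81x62 long-axis yaw=1.165 | top c=(420,-157) 81x37 long-axis yaw=1.401 [ 414. -176.   71.]
dome_camera scene 0.75 786 z% [14. 35. 48.] all c=(711,390) 61x59 long-axis yaw=0.926 | top c=(712,389) 37x35 long-axis yaw=-0.085 [711. 390.  46.]
dome_camera scene 0.7 384 z% [12. 33. 53.] all c=(410,-191) 89x58 long-axis yaw=0.990 | top c=(418,-181) 36x36 long-axis yaw=0.448 [ 418. -180.   52.]
drive top 0.6 133 z% [ 7. 17. 22.] all c=(608,-300) 83x32 long-axis yaw=-0.720 | top c=(608,-299) 83x30 long-axis yaw=-0.720 [ 605. -298.   21.]
drive scene 0.9 297 z% [ 7. 19. 22.] all c=(616,-301) 79x79 long-axis yaw=1.329 | top c=(615,-301) 79x79 long-axis yaw=-0.223 [ 617. -314.   20.]
```

Call:
jog_arm --rows '[{"gripper": 0.08,"slide": [-0.001,0,0.0185],"spin": 0},{"gripper": 0.08,"slide": [-0.001,0,0.0185],"spin": 0},{"gripper": 0.04,"slide": [-0.001,0,0.0185],"spin": 0},{"gripper": 0.04,"slide": [-0.001,0,0.0185],"spin": 0},{"gripper": 0.04,"slide": [-0.001,0,0.0185],"spin": 0},{"gripper": 0.04,"slide": [-0.001,0,0.0185],"spin": 0},{"gripper": 0.04,"slide": [-0.001,0,-0.03],"spin": 0},{"gripper": 0.04,"slide": [-0.001,0,-0.06],"spin": 0}]' --squeeze 35

```text
time_s: 8.15
ee_pos: [0.612, -0.313, 0.2873]
eef_rot: [-3.141, 0.001, 2.92]
force: [1.2, 0.1, -1.7]
grip_width: 0.0491
grip_force: 35.0
```

```bash
python3 go.py 424.5 -273 280 3.24
```

```text
t 8.15 [ 612.  -313.   287.3] yaw 2.92 grip 49.1 35.0 F [ 1.2  0.1 -1.7]
[ 424.5  -273.    280.      3.24] slide mm [191.7  -2.2   7.1] spin -0.32
```

Call:
jog_arm --rows '[{"gripper": 0.04,"slide": [0.192,-0.002,0.006],"spin": -0.32},{"gripper": 0.04,"slide": [0.192,-0.002,0.006],"spin": -0.32},{"gripper": 0.04,"slide": [0.192,-0.002,0.006],"spin": -0.32},{"gripper": 0.04,"slide": [0.192,-0.002,0.006],"spin": -0.32},{"gripper": 0.04,"slide": [0.192,-0.002,0.006],"spin": -0.32},{"gripper": 0.04,"slide": [0.192,-0.002,0.045],"spin": -0.32},{"gripper": 0.04,"slide": [0.192,-0.002,0.057],"spin": -0.32},{"gripper": 0.04,"slide": [0.192,-0.002,0.057],"spin": -0.32}]'

```text
time_s: 8.95
ee_pos: [0.4243, -0.2725, 0.2268]
eef_rot: [3.139, -0.003, -3.043]
force: [-0.2, 0.5, -1.8]
grip_width: 0.0496
grip_force: 35.0
```

Call:
jog_arm --rows '[{"gripper": 0.04,"slide": [0,0,0],"spin": 0}]'

```text
time_s: 9.05
ee_pos: [0.4248, -0.2729, 0.2288]
eef_rot: [-3.141, 0.0, -3.043]
force: [-0.0, 0.1, -2.3]
grip_width: 0.0496
grip_force: 35.0
```

```bash
python3 go.py 424.5 -273 214 3.24; python3 look.py drive | cut -c1-210
```

```text
t 9.05 [ 424.8 -272.9  228.8] yaw -3.043 grip 49.6 35.0 F [-0.   0.1 -2.3]
[ 424.5  -273.    214.      3.24] slide mm [ 0.3 -0.1 14.8] spin 0.0
drive top 0.58 139 z% [32. 37. 41.] all c=(458,-254) 71x16 long-axis yaw=-1.558 | top c=(458,-254) 71x16 long-axis yaw=-1.558 [ 458. -264.   39.]
drive scene 0.88 260 z% [28. 39. 42.] all c=(429,-270) 79x52 long-axis yaw=0.096 | top c=(430,-271) 78x51 long-axis yaw=0.121 [ 439. -270.   40.]
```

Call:
jog_arm --rows '[{"gripper": 0.04,"slide": [0.002,0,0.01],"spin": 0},{"gripper": 0.04,"slide": [0.002,0,0.0145],"spin": 0},{"gripper": 0.04,"slide": [0.002,0,0.0145],"spin": 0},{"gripper": 0.07,"slide": [0.002,0,0.0145],"spin": 0},{"gripper": 0.07,"slide": [0.002,0,0.0145],"spin": 0},{"gripper": 0.07,"slide": [0.002,0,-0.03],"spin": 0},{"gripper": 0.07,"slide": [0.002,0,-0.07],"spin": 0},{"gripper": 0.07,"slide": [0.002,0,-0.07],"spin": 0}]'

```text
time_s: 10.05
ee_pos: [0.4229, -0.2734, 0.303]
eef_rot: [-3.136, 0.006, -3.043]
force: [-0.2, 0.8, -0.9]
grip_width: 0.0699
grip_force: 0.0
```

```bash
python3 go.py 621 -90.5 300 2.952
```

```text
t 10.05 [ 422.9 -273.4  303. ] yaw -3.043 grip 69.9 0.0 F [-0.2  0.8 -0.9]
[621.    -90.5   300.      2.952] slide mm [-215.1  162.6    3.4] spin 0.288
```

Call:
jog_arm --rows '[{"gripper": 0.08,"slide": [-0.216,0.1625,0],"spin": 0.288},{"gripper": 0.08,"slide": [-0.216,0.1625,0],"spin": 0.288},{"gripper": 0.08,"slide": [-0.216,0.1625,0],"spin": 0.288},{"gripper": 0.08,"slide": [-0.216,0.1625,0],"spin": 0.288},{"gripper": 0.08,"slide": [-0.216,0.1625,0],"spin": 0.288},{"gripper": 0.08,"slide": [-0.216,0.1625,0],"spin": 0.288},{"gripper": 0.08,"slide": [-0.216,0.1625,0.02],"spin": 0.288},{"gripper": 0.08,"slide": [-0.216,0.1625,0.02],"spin": 0.288}]'

```text
time_s: 10.85
ee_pos: [0.621, -0.0892, 0.2748]
eef_rot: [3.142, -0.005, 2.953]
force: [-0.6, 0.4, 0.6]
grip_width: 0.0801
grip_force: 0.0
```

Call:
jog_arm --rows '[{"gripper": 0.08,"slide": [0,0,0],"spin": 0}]'

```text
time_s: 10.95
ee_pos: [0.621, -0.0903, 0.2776]
eef_rot: [-3.142, -0.001, 2.951]
force: [0.1, 0.9, 0.4]
grip_width: 0.0799
grip_force: 0.0
```

```bash
python3 go.py 621 -90.5 217 2.952; python3 look.py drive dome_camera| cut -c1-210; python3 look.py bullet_camera| cut -c1-210
```

```text
t 10.95 [621.  -90.3 277.6] yaw 2.951 grip 79.9 0.0 F [0.1 0.9 0.4]
[621.    -90.5   217.      2.952] slide mm [-0.1 -0.2 60.6] spin -0.001
drive top 0.69 780 z% [18. 22. 26.] all c=(425,-268) 82x53 long-axis yaw=0.089 | top c=(423,-267) 79x52 long-axis yaw=0.045 [ 423. -267.   23.]
drive scene 0.64 467 z% [ 6. 23. 27.] all c=(419,-274) 95x83 long-axis yaw=0.039 | top c=(424,-264) 80x64 long-axis yaw=0.127 [ 426. -269.   24.]
dome_camera top 0.89 644 z% [ 6. 33. 48.] all c=(709,391) 63x62 long-axis yaw=-1.239 | top c=(710,392) 37x36 long-axis yaw=-0.778 [709. 393.  46.]
dome_camera scene 0.88 780 z% [13. 36. 48.] all c=(711,391) 61x60 long-axis yaw=0.282 | top c=(711,389) 36x36 long-axis yaw=1.444 [711. 390.  46.]
dome_camera scene 0.79 390 z% [ 9. 33. 53.] all c=(411,-178) 73x59 long-axis yaw=-0.094 | top c=(416,-181) 35x34 long-axis yaw=0.097 [ 417. -180.   51.]
bullet_camera scene 0.73 960 z% [ 7. 46. 64.] all c=(624,-75) 112x75 long-axis yaw=-0.257 | top c=(625,-73) 109x71 long-axis yaw=-0.236 [627. -89.  65.]
```

Call:
jog_arm --rows '[{"gripper": 0.08,"slide": [0,0,0.03],"spin": 0},{"gripper": 0.08,"slide": [0,0,0.06],"spin": 0},{"gripper": 0.08,"slide": [0,0,0.06],"spin": 0},{"gripper": 0.03,"slide": [0,0,0.06],"spin": 0},{"gripper": 0.03,"slide": [0,0,0.06],"spin": 0},{"gripper": 0.03,"slide": [0,0,0.06],"spin": 0},{"gripper": 0.03,"slide": [0,0,0.06],"spin": 0},{"gripper": 0.03,"slide": [0,0,0.06],"spin": 0}]'

```text
time_s: 12.25
ee_pos: [0.6214, -0.0902, 0.2191]
eef_rot: [-3.141, 0.002, 2.952]
force: [-0.9, -1.9, 5.7]
grip_width: 0.0455
grip_force: 35.0
```

```bash
python3 go.py 421 314.5 300 3.0036
```

```text
t 12.25 [621.4 -90.2 219.1] yaw 2.952 grip 45.5 35.0 F [-0.9 -1.9  5.7]
[421.     314.5    300.       3.0036] slide mm [273.  359.6 -81.5] spin -0.052
```

Call:
jog_arm --rows '[{"gripper": 0.03,"slide": [0,0,-0.04],"spin": 0},{"gripper": 0.03,"slide": [0,0,-0.085],"spin": 0},{"gripper": 0.03,"slide": [0.029,0.038,-0.085],"spin": 0},{"gripper": 0.03,"slide": [0.058,0.077,-0.085],"spin": -0.052},{"gripper": 0.03,"slide": [0.088,0.116,-0.085],"spin": -0.052},{"gripper": 0.03,"slide": [0.117,0.154,-0.085],"spin": -0.052},{"gripper": 0.03,"slide": [0.146,0.192,-0.085],"spin": -0.052},{"gripper": 0.03,"slide": [0.175,0.23,-0.085],"spin": -0.052}]'

```text
time_s: 13.05
ee_pos: [0.4915, 0.1704, 0.3033]
eef_rot: [3.141, -0.0, 3.004]
force: [0.4, 0.9, -1.2]
grip_width: 0.0456
grip_force: 35.0
```

```bash
python3 go.py 421 314.5 300 3.0036
```

```text
t 13.05 [491.5 170.4 303.3] yaw 3.004 grip 45.6 35.0 F [ 0.4  0.9 -1.2]
[421.     314.5    300.       3.0036] slide mm [ 89.6 133.    3.3] spin 0.0
```

Call:
jog_arm --rows '[{"gripper": 0.03,"slide": [0.0895,0.133,0],"spin": 0},{"gripper": 0.03,"slide": [0.0895,0.133,0],"spin": 0},{"gripper": 0.03,"slide": [0.0895,0.133,0],"spin": 0},{"gripper": 0.03,"slide": [0.0895,0.133,0],"spin": 0},{"gripper": 0.03,"slide": [0.0895,0.133,0.04],"spin": 0},{"gripper": 0.03,"slide": [0.0895,0.133,0.063],"spin": 0},{"gripper": 0.03,"slide": [0.0895,0.133,0.063],"spin": 0},{"gripper": 0.03,"slide": [0.0895,0.133,0.063],"spin": 0}]'

```text
time_s: 13.85
ee_pos: [0.4227, 0.3128, 0.2408]
eef_rot: [-3.142, -0.0, 3.003]
force: [0.6, -0.0, -1.7]
grip_width: 0.0452
grip_force: 35.0
```

```bash
python3 go.py 421 314.5 223 3.0036; python3 look.py bullet_camera| cut -c1-210
```

```text
t 13.85 [422.7 312.8 240.8] yaw 3.003 grip 45.2 35.0 F [ 0.6 -0.  -1.7]
[421.     314.5    223.       3.0036] slide mm [ 1.9  1.4 17.8] spin -0.0
bullet_camera top 0.65 279 z% [27. 80. 87.] all c=(463,306) 87x28 long-axis yaw=1.315 | top c=(462,293) 57x26 long-axis yaw=1.474 [463. 305.  97.]
bullet_camera scene 0.72 717 z% [31. 75. 86.] all c=(452,312) 66x63 long-axis yaw=0.990 | top c=(449,322) 60x50 long-axis yaw=-0.175 [450. 311.  86.]
```

Call:
jog_arm --rows '[{"gripper": 0.03,"slide": [0.002,0.0015,0.01],"spin": 0},{"gripper": 0.03,"slide": [0.002,0.0015,0.0165],"spin": 0},{"gripper": 0.03,"slide": [0.002,0.0015,0.0165],"spin": 0},{"gripper": 0.03,"slide": [0.002,0.0015,0.0165],"spin": 0}]'

```text
time_s: 14.45
ee_pos: [0.4205, 0.3147, 0.2232]
eef_rot: [-3.141, -0.001, 3.004]
force: [0.8, -0.8, -1.3]
grip_width: 0.0454
grip_force: 35.0
```

```bash
python3 go.py 421 314.5 224 3.0036
```

```text
t 14.45 [420.5 314.7 223.2] yaw 3.004 grip 45.4 35.0 F [ 0.8 -0.8 -1.3]
[421.     314.5    224.       3.0036] slide mm [-0.5 -0.1 -0.8] spin 0.0
```

Call:
jog_arm --rows '[{"gripper": 0.03,"slide": [0,0,0.0005],"spin": 0},{"gripper": 0.068,"slide": [0,0,0.0005],"spin": 0},{"gripper": 0.068,"slide": [0,0,0.0005],"spin": 0},{"gripper": 0.068,"slide": [0,0,0.0005],"spin": 0},{"gripper": 0.068,"slide": [0,0,-0.04],"spin": 0},{"gripper": 0.068,"slide": [0,0,-0.08],"spin": 0},{"gripper": 0.068,"slide": [0,0,-0.08],"spin": 0}]'

```text
time_s: 15.15
ee_pos: [0.4212, 0.3151, 0.3086]
eef_rot: [3.136, 0.006, 3.004]
force: [-0.4, 0.8, -0.9]
grip_width: 0.068
grip_force: 0.0
```

```bash
python3 go.py 623 106 300 2.974
```

```text
t 15.15 [421.2 315.1 308.6] yaw 3.004 grip 68.0 0.0 F [-0.4  0.8 -0.9]
[623.    106.    300.      2.974] slide mm [-228.5 -179.5    9.1] spin 0.03
```

Call:
jog_arm --rows '[{"gripper": 0.08,"slide": [-0.2285,-0.1795,0],"spin": 0.03},{"gripper": 0.08,"slide": [-0.2285,-0.1795,0],"spin": 0.03},{"gripper": 0.08,"slide": [-0.2285,-0.1795,0],"spin": 0.03},{"gripper": 0.08,"slide": [-0.2285,-0.1795,0],"spin": 0.03},{"gripper": 0.08,"slide": [-0.2285,-0.1795,0],"spin": 0.03},{"gripper": 0.08,"slide": [-0.2285,-0.1795,0],"spin": 0.03},{"gripper": 0.08,"slide": [-0.2285,-0.1795,0.04],"spin": 0.03},{"gripper": 0.08,"slide": [-0.2285,-0.1795,0.06],"spin": 0.03}]'

```text
time_s: 15.95
ee_pos: [0.6222, 0.1042, 0.2401]
eef_rot: [-3.141, -0.003, 2.972]
force: [-0.4, 1.0, -0.9]
grip_width: 0.0795
grip_force: 0.0
```

Call:
jog_arm --rows '[{"gripper": 0.08,"slide": [0,0,0],"spin": 0},{"gripper": 0.08,"slide": [0,0,0],"spin": 0}]'

```text
time_s: 16.15
ee_pos: [0.6224, 0.1057, 0.2439]
eef_rot: [-3.142, -0.0, 2.974]
force: [0.4, 0.0, 0.8]
grip_width: 0.0798
grip_force: 0.0
```

```bash
python3 go.py 623 106 210 2.974; python3 look.py bullet_camera| cut -c1-210
```

```text
t 16.15 [622.4 105.7 243.9] yaw 2.974 grip 79.8 0.0 F [0.4 0.  0.8]
[623.    106.    210.      2.974] slide mm [-0.6  0.4 33.9] spin -0.0
bullet_camera top 0.68 1197 z% [14. 61. 69.] all c=(416,323) 119x56 long-axis yaw=-0.137 | top c=(419,317) 111x28 long-axis yaw=-0.111 [421. 317.  66.]
bullet_camera top 0.55 71 z% [ 8. 13. 15.] all c=(625,1) 21x20 long-axis yaw=1.491 | top c=(625,0) 20x19 long-axis yaw=-0.008 [625.   0.  13.]
bullet_camera scene 0.57 1204 z% [13. 58. 68.] all c=(410,310) 129x61 long-axis yaw=-0.124 | top c=(421,316) 107x28 long-axis yaw=-0.141 [425. 315.  66.]
```

Bullet camera seated (top at 66 mm = 61 + 5). Large supply next.

Call:
jog_arm --rows '[{"gripper": 0.08,"slide": [-0.0005,0,0.0335],"spin": 0},{"gripper": 0.08,"slide": [-0.0005,0,0.0335],"spin": 0},{"gripper": 0.03,"slide": [-0.0005,0,0.0335],"spin": 0},{"gripper": 0.03,"slide": [-0.0005,0,0.0335],"spin": 0},{"gripper": 0.03,"slide": [-0.0005,0,0.0335],"spin": 0},{"gripper": 0.03,"slide": [-0.0005,0,0.0335],"spin": 0},{"gripper": 0.03,"slide": [-0.0005,0,0.0335],"spin": 0}]'

```text
time_s: 17.05
ee_pos: [0.6229, 0.1052, 0.2108]
eef_rot: [-3.141, 0.001, 2.974]
force: [-0.0, 3.1, 5.5]
grip_width: 0.0441
grip_force: 34.9
```

```bash
python3 go.py 410 236.5 300 3.0036
```

```text
t 17.05 [622.9 105.2 210.8] yaw 2.974 grip 44.1 34.9 F [-0.   3.1  5.5]
[410.     236.5    300.       3.0036] slide mm [231.8  93.9 -89.4] spin -0.03
```

Call:
jog_arm --rows '[{"gripper": 0.03,"slide": [0,0,-0.045],"spin": 0},{"gripper": 0.03,"slide": [0,0,-0.09],"spin": 0},{"gripper": 0.03,"slide": [0.046,0.019,-0.09],"spin": -0.03},{"gripper": 0.03,"slide": [0.092,0.038,-0.09],"spin": -0.03},{"gripper": 0.03,"slide": [0.138,0.057,-0.09],"spin": -0.03},{"gripper": 0.03,"slide": [0.184,0.076,-0.09],"spin": -0.03},{"gripper": 0.03,"slide": [0.232,0.094,-0.09],"spin": -0.03},{"gripper": 0.03,"slide": [0.232,0.094,-0.09],"spin": -0.03}]'

```text
time_s: 17.85
ee_pos: [0.406, 0.2387, 0.3]
eef_rot: [-3.141, -0.002, 3.007]
force: [0.5, 0.0, -2.8]
grip_width: 0.0438
grip_force: 35.0
```

Call:
jog_arm --rows '[{"gripper": 0.03,"slide": [0,0,0.04],"spin": 0},{"gripper": 0.03,"slide": [0,0,0.065],"spin": 0},{"gripper": 0.03,"slide": [0,0,0.065],"spin": 0},{"gripper": 0.03,"slide": [0,0,0.065],"spin": 0}]'

```text
time_s: 18.25
ee_pos: [0.4101, 0.2368, 0.2357]
eef_rot: [-3.141, -0.0, 3.004]
force: [0.3, 0.8, -2.4]
grip_width: 0.0437
grip_force: 35.0
```

```bash
python3 go.py 410 236.5 216 3.0036;python3 look.py large_supply| cut -c1-210
```

```text
t 18.25 [410.1 236.8 235.7] yaw 3.004 grip 43.7 35.0 F [ 0.3  0.8 -2.4]
[410.     236.5    216.       3.0036] slide mm [ 0.1 -0.3 19.7] spin -0.0
large_supply top 0.81 684 z% [28. 32. 36.] all c=(341,16) 81x44 long-axis yaw=-1.045 | top c=(341,16) 80x44 long-axis yaw=-1.055 [342.  16.  33.]
large_supply scene 0.72 458 z% [35. 58. 61.] all c=(427,236) 55x45 long-axis yaw=-0.126 | top c=(426,236) 55x44 long-axis yaw=-0.101 [429. 235.  59.]
large_supply scene 0.57 563 z% [ 7. 32. 36.] all c=(391,54) 185x93 long-axis yaw=0.725 | top c=(390,56) 185x86 long-axis yaw=0.734 [344.  15.  34.]
```

Call:
jog_arm --rows '[{"gripper": 0.03,"slide": [0,0,0.012],"spin": 0},{"gripper": 0.03,"slide": [0,0,0.02],"spin": 0},{"gripper": 0.03,"slide": [0,0,0.02],"spin": 0},{"gripper": 0.06,"slide": [0,0,0.02],"spin": 0},{"gripper": 0.06,"slide": [0,0,0.02],"spin": 0},{"gripper": 0.06,"slide": [0,0,0.02],"spin": 0},{"gripper": 0.06,"slide": [0,0,-0.025],"spin": 0},{"gripper": 0.06,"slide": [0,0,-0.065],"spin": 0}]'

```text
time_s: 19.25
ee_pos: [0.4096, 0.2368, 0.301]
eef_rot: [-3.141, -0.002, 3.004]
force: [0.7, 0.5, -0.0]
grip_width: 0.0598
grip_force: 0.0
```

```bash
python3 go.py 456 13.5 300 3.502
```

```text
t 19.25 [409.6 236.8 301. ] yaw 3.004 grip 59.8 0.0 F [ 0.7  0.5 -0. ]
[456.     13.5   300.      3.502] slide mm [ -76.6 -214.8    1.1] spin -0.498
```

Call:
jog_arm --rows '[{"gripper": 0.07,"slide": [-0.077,-0.215,0],"spin": -0.5},{"gripper": 0.07,"slide": [-0.077,-0.215,0],"spin": -0.5},{"gripper": 0.07,"slide": [-0.077,-0.215,0],"spin": -0.5},{"gripper": 0.07,"slide": [-0.077,-0.215,0],"spin": -0.5},{"gripper": 0.07,"slide": [-0.077,-0.215,0],"spin": -0.5},{"gripper": 0.07,"slide": [-0.077,-0.215,0.04],"spin": -0.5},{"gripper": 0.07,"slide": [-0.077,-0.215,0.04],"spin": -0.5},{"gripper": 0.07,"slide": [-0.077,-0.215,0.04],"spin": -0.5}]'

```text
time_s: 20.05
ee_pos: [0.4565, 0.0137, 0.2605]
eef_rot: [3.141, -0.001, -2.779]
force: [0.2, -0.3, 0.2]
grip_width: 0.0703
grip_force: 0.0
```

```bash
python3 go.py 456 13.5 210 3.502;python3 look.py large_supply small_supply| cut -c1-210
```

```text
t 20.05 [456.5  13.7 260.5] yaw -2.779 grip 70.3 0.0 F [ 0.2 -0.3  0.2]
[456.     13.5   210.      3.502] slide mm [ 0.5 -0.1 50.5] spin 0.002
large_supply top 0.69 805 z% [18. 37. 41.] all c=(408,244) 89x52 long-axis yaw=-0.131 | top c=(409,240) 85x44 long-axis yaw=-0.136 [410. 240.  38.]
large_supply scene 0.86 414 z% [ 8. 31. 36.] all c=(381,36) 143x71 long-axis yaw=0.349 | top c=(378,45) 143x55 long-axis yaw=0.396 [338.  28.  36.]
large_supply scene 0.82 716 z% [15. 37. 40.] all c=(412,237) 85x47 long-axis yaw=-0.131 | top c=(411,238) 84x45 long-axis yaw=-0.132 [412. 239.  38.]
small_supply scene 0.85 279 z% [ 8. 28. 35.] all c=(457,12) 50x38 long-axis yaw=0.369 | top c=(458,14) 47x33 long-axis yaw=0.319 [459.  14.  32.]
small_supply scene 0.48 2184 z% [ 4. 13. 17.] all c=(415,273) 172x158 long-axis yaw=1.435 | top c=(416,274) 171x157 long-axis yaw=1.435 [424. 268.  15.]
```

Large supply seated (top at 37–38 mm). Now picking the small supply.

Call:
jog_arm --rows '[{"gripper": 0.07,"slide": [0,0,0.035],"spin": 0},{"gripper": 0.07,"slide": [0,0,0.05],"spin": 0},{"gripper": 0.07,"slide": [0,0,0.05],"spin": 0},{"gripper": 0.025,"slide": [0,0,0.05],"spin": 0},{"gripper": 0.025,"slide": [0,0,0.05],"spin": 0},{"gripper": 0.025,"slide": [0,0,0.05],"spin": 0},{"gripper": 0.025,"slide": [0,0,0.05],"spin": 0},{"gripper": 0.025,"slide": [0,0,0.05],"spin": 0}]' --squeeze 25

```text
time_s: 21.15
ee_pos: [0.4566, 0.0133, 0.2107]
eef_rot: [-3.141, 0.001, -2.779]
force: [-1.0, -1.1, 5.2]
grip_width: 0.0378
grip_force: 25.0
```

```bash
python3 go.py 432 -348.5 300 3.24
```

```text
t 21.15 [456.6  13.3 210.7] yaw -2.779 grip 37.8 25.0 F [-1.  -1.1  5.2]
[ 432.   -348.5   300.      3.24] slide mm [ 151.1 -329.6  -89.3] spin 0.264
```

Call:
jog_arm --rows '[{"gripper": 0.025,"slide": [0,0,-0.045],"spin": 0},{"gripper": 0.025,"slide": [0,0,-0.09],"spin": 0},{"gripper": 0.025,"slide": [0.02,-0.043,-0.09],"spin": 0.1},{"gripper": 0.025,"slide": [0.04,-0.087,-0.09],"spin": 0.2},{"gripper": 0.025,"slide": [0.06,-0.131,-0.09],"spin": 0.264},{"gripper": 0.025,"slide": [0.08,-0.174,-0.09],"spin": 0.264},{"gripper": 0.025,"slide": [0.1,-0.218,-0.09],"spin": 0.264},{"gripper": 0.025,"slide": [0.12,-0.262,-0.09],"spin": 0.264}]'

```text
time_s: 21.95
ee_pos: [0.4365, -0.2762, 0.3003]
eef_rot: [3.142, 0.0, -3.044]
force: [-0.1, 1.1, -1.4]
grip_width: 0.0377
grip_force: 25.0
```

```bash
python3 go.py 432 -348.5 300 3.24
```

```text
t 21.95 [ 436.5 -276.2  300.3] yaw -3.044 grip 37.7 25.0 F [-0.1  1.1 -1.4]
[ 432.   -348.5   300.      3.24] slide mm [ 11.5 -71.6   0.2] spin -0.0
```

Call:
jog_arm --rows '[{"gripper": 0.025,"slide": [0.0115,-0.0715,0],"spin": 0},{"gripper": 0.025,"slide": [0.0115,-0.0715,0],"spin": 0},{"gripper": 0.025,"slide": [0.0115,-0.0715,0.04],"spin": 0},{"gripper": 0.025,"slide": [0.0115,-0.0715,0.065],"spin": 0},{"gripper": 0.025,"slide": [0.0115,-0.0715,0.065],"spin": 0},{"gripper": 0.025,"slide": [0.0115,-0.0715,0.065],"spin": 0}]'

```text
time_s: 22.55
ee_pos: [0.4329, -0.3465, 0.2358]
eef_rot: [3.141, -0.0, -3.043]
force: [-0.1, -0.0, -1.1]
grip_width: 0.0377
grip_force: 25.0
```

```bash
python3 go.py 432 -348.5 215.5 3.24
```

```text
t 22.55 [ 432.9 -346.5  235.8] yaw -3.043 grip 37.7 25.0 F [-0.1 -0.  -1.1]
[ 432.   -348.5   215.5     3.24] slide mm [ 1.  -1.9 20.3] spin -0.0
```

Call:
jog_arm --rows '[{"gripper": 0.025,"slide": [0.001,-0.002,0.012],"spin": 0},{"gripper": 0.025,"slide": [0.001,-0.002,0.02],"spin": 0},{"gripper": 0.025,"slide": [0.001,-0.002,0.02],"spin": 0},{"gripper": 0.05,"slide": [0.001,-0.002,0.02],"spin": 0},{"gripper": 0.05,"slide": [0.001,-0.002,0.02],"spin": 0},{"gripper": 0.05,"slide": [0.001,-0.002,0.02],"spin": 0},{"gripper": 0.05,"slide": [0.001,-0.002,-0.025],"spin": 0},{"gripper": 0.05,"slide": [0.001,-0.002,-0.07],"spin": 0}]'

```text
time_s: 23.35
ee_pos: [0.4317, -0.3484, 0.3055]
eef_rot: [3.14, -0.002, -3.043]
force: [0.2, 0.1, 1.2]
grip_width: 0.0502
grip_force: 0.0
```

Call:
jog_arm --rows '[{"gripper": 0.05,"slide": [0,0,-0.05],"spin": 0},{"gripper": 0.05,"slide": [0.15,0.2,-0.1],"spin": 0},{"gripper": 0.05,"slide": [0.15,0.25,-0.1],"spin": 0},{"gripper": 0.05,"slide": [0.15,0.35,-0.1],"spin": 0},{"gripper": 0.05,"slide": [0.15,0.35,-0.1],"spin": 0},{"gripper": 0.05,"slide": [0.15,0.35,-0.1],"spin": 0},{"gripper": 0.05,"slide": [0.15,0.35,-0.1],"spin": 0},{"gripper": 0.05,"slide": [0.15,0.35,-0.1],"spin": 0}]'

```text
time_s: 24.15
ee_pos: [0.2623, -0.0464, 0.4012]
eef_rot: [-3.141, 0.001, -3.045]
force: [0.8, 1.2, 0.7]
grip_width: 0.05
grip_force: 0.0
```

```bash
python3 go.py; python3 look.py bullet_camera large_supply dome_camera drive small_supply grinder pill_tube coins; python3 - <<'E'
from h import *
a=cams.camera("top")[0];b=cams.camera("scene")[0]
f=lambda i:cv2.resize(i[:,:,::-1],None,fx=2.5,fy=2.5)
cv2.imwrite("pics/end.png",np.vstack([cv2.resize(a[190:300,150:520,::-1],(800,238)),cv2.resize(b[80:300,240:500,::-1],(425,360)) if 0 else cv2.copyMakeBorder(cv2.resize(b[80:300,240:500,::-1],(425,360)),0,0,0,375,0)]))
E
```

```text
t 24.15 [262.3 -46.4 401.2] yaw -3.045 grip 50.0 0.0 F [0.8 1.2 0.7]
bullet_camera top 0.87 1188 z% [13. 61. 69.] all c=(419,323) 111x57 long-axis yaw=-0.156 | top c=(419,317) 111x30 long-axis yaw=-0.177 [420. 317.  67.]
bullet_camera scene 0.6 1274 z% [11. 57. 69.] all c=(413,309) 124x63 long-axis yaw=-0.148 | top c=(422,316) 109x27 long-axis yaw=-0.163 [425. 315.  67.]
large_supply top 0.87 763 z% [27. 37. 41.] all c=(410,240) 88x45 long-axis yaw=-0.135 | top c=(409,239) 86x43 long-axis yaw=-0.121 [409. 240.  38.]
large_supply top 0.71 611 z% [24. 41. 52.] all c=(415,-179) 62x60 long-axis yaw=-0.004 | top c=(415,-179) 36x36 long-axis yaw=0.783 [ 415. -179.   50.]
large_supply top 0.69 762 z% [23. 32. 35.] all c=(341,15) 84x46 long-axis yaw=-1.038 | top c=(341,16) 83x45 long-axis yaw=-1.057 [341.  15.  33.]
large_supply scene 0.71 731 z% [14. 37. 40.] all c=(404,231) 97x62 long-axis yaw=-0.162 | top c=(411,238) 84x44 long-axis yaw=-0.146 [412. 239.  38.]
large_supply scene 0.58 549 z% [ 9. 31. 36.] all c=(344,14) 84x45 long-axis yaw=-1.024 | top c=(343,14) 83x45 long-axis yaw=-1.024
[... 1385 characters left out ...]
[ 2. 29. 34.] all c=(663,-204) 43x40 long-axis yaw=-1.400 | top c=(663,-204) 42x37 long-axis yaw=0.781 [ 663. -204.   31.]
pill_tube top 0.54 157 z% [12. 49. 53.] all c=(632,203) 27x26 long-axis yaw=0.803 | top c=(632,203) 27x26 long-axis yaw=0.761 [632. 203.  50.]
pill_tube scene 0.49 211 z% [ 8. 47. 53.] all c=(632,201) 29x27 long-axis yaw=0.369 | top c=(631,201) 28x27 long-axis yaw=0.369 [632. 201.  51.]
pill_tube scene 0.45 219 z% [ 4. 29. 34.] all c=(662,-204) 41x38 long-axis yaw=0.901 | top c=(662,-204) 41x37 long-axis yaw=0.901 [ 663. -203.   31.]
coins scene 0.43 79 z% [ 3. 12. 15.] all c=(628,-1) 25x21 long-axis yaw=-1.538 | top c=(628,-2) 23x21 long-axis yaw=-1.538 [628.  -2.  13.]
```

View pics/end.png

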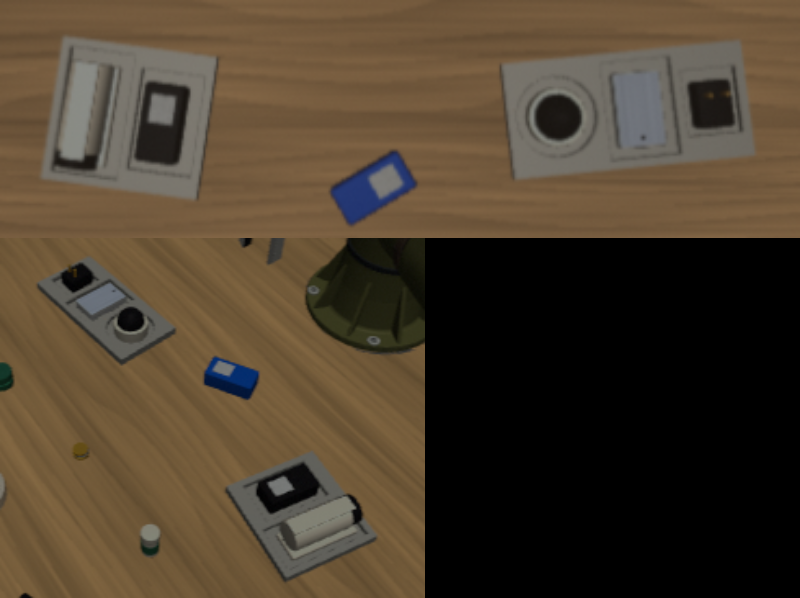

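All five parts sit in their pockets: bullet camera (85,110), large supply (162,123), dome camera (557,117), drive (640,108) and small supply (712,104). Measured heights are floor plus part height, offsets are 5 mm or less, and the bystanders have not moved.

Call:
jog_arm --rows '[{"gripper": 0.05,"slide": [0,0,0],"spin": 0},{"gripper": 0.05,"slide": [0,0,0],"spin": 0},{"gripper": 0.05,"slide": [0,0,0],"spin": 0}]'

```text
time_s: 25.45
ee_pos: [0.2638, -0.0477, 0.4011]
eef_rot: [-3.142, 0.0, -3.043]
force: [0.6, -0.1, -0.3]
grip_width: 0.0499
grip_force: 0.0
```

```bash
python3 -c "
from station import workorder
print(workorder.hand_in())"
```

```text
the job is handed in; nothing more can be done
None
```

I handed the job in at about 25 s with all five parts flat in their own pockets, the grinder, pill tube and coins where they were, and the gripper clear; the hand-in call returned no verdict, so this rests on my last camera check.

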